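# Clamp a seatpost square in a twin-screw tube clamp

## Task

Push the aluminium seatpost that lies in the tube clamp fully home, so that its head touches the end stop. Then wind the clamp's steel bar down onto it with the two black knobs, clockwise, a little on one and then a little on the other, so that neither end of the bar ever gets more than about 2 mm ahead of the other, until the post is held firmly: stop when the knobs have become about half as stiff again to turn as when they ran free, for much more dents the thin tube. Finish with the bar level to within about 1.5 mm, and leave the other things on the board where they are.

Things in the scene. Friction and masses are not known exactly. Their poses are not given: they have to be found in the camera images.
- stop_face (a point): Middle of the face of the fixed clamp's end stop that the post's head must touch, at the height of the post's axis: 55 mm above the clamp's underside, which is 18 mm above the trolley top. x of this frame points along the V groove from the open end to the stop (away from the robot), z up. The clamp is bolted to the board; its V-block (90 long, 60 wide, 50 mm high) and the bar are centred 136 mm before this face.
- seatpost: Loose aluminium seatpost, 0.27 kg, lying in the V groove: tube of 27 mm diameter, 225 mm long, then a head 36 long, 30 wide, 34 mm high. Origin: on the tube's axis, in the rear face of the head (the face that meets the stop). Its x runs from the open end to the head. It starts pulled 12 to 40 mm away from the stop and slides with some 3 N.
- post_open_end (a point): Centre of the seatpost's plain open end, which sticks out of the clamp towards the robot; on the tube's axis, 261 mm before the head's rear face.
- grip_left (a point): Point on the axis of the left knob (+y end of the bar) at mid height of its grip. Upright round black fluted knob, 36 mm diameter, 26 mm high, 12 mm clear of the bar. Clockwise from above lowers this end of the bar, and the knob with it, by 10 mm a turn (1.6 mm per rad). Friction resists turning either way; running free down it takes about 0.22 N m; stays where it is left.
- grip_right (a point): Point on the axis of the right knob (-y end of the bar) at mid height of its grip. Upright round black fluted knob, 36 mm diameter, 26 mm high, 12 mm clear of the bar. Clockwise from above lowers this end of the bar, and the knob with it, by 10 mm a turn (1.6 mm per rad). Friction resists turning either way; running free down it takes about 0.22 N m; stays where it is left.
- jaw_left_end (a point): Middle of the top edge at the left end of the steel clamping bar (+y side of the clamp). The bar is 170 long, 44 wide, 26 mm thick; its screws stand 136 mm apart, each 17 mm inside its end. The bar starts up to 1 mm lower at one end than at the other.
- jaw_right_end (a point): Middle of the top edge at the right end of the steel clamping bar (-y side of the clamp). The bar is 170 long, 44 wide, 26 mm thick; its screws stand 136 mm apart, each 17 mm inside its end. The bar starts up to 1 mm lower at one end than at the other.
- jaw: The steel bar. Origin: on the left screw's axis at the bar's mid height; y along the bar to its left end, z up. Under its middle a rubber-faced pad on a set screw stands out 5 to 7 mm below the bar: how far is not known. Once the pad meets the post each 0.1 rad on one knob adds about 11 N, and each 100 N on the post adds 0.08 N m to turning either knob on (and takes it off turning back). Held: 100 to 200 N; aim at 150 N.
- tire_lever: Loose blue plastic tyre lever, 117 x 17 mm, 6 mm thick, lying flat on the board; bystander. Origin: its underside near the middle.
- socket_case: Loose stainless steel socket set case, 190 x 110 mm, 45 mm high, with a press-button latch; bystander. Origin: centre of its underside.
- valve_extender: Loose aluminium valve extender, 7 mm thick and 72 mm long, lying on the board; bystander. Origin: its underside near the middle.
- bottle_cage: Loose green bottle cage, 158 mm long, 82 mm wide and 77 mm high, lying on its back; bystander. Origin: underside of its back plate.

How it is judged:
On the way, in this order (a step that is already met when the one before it is completed fails the run):
1. the seatpost's head is against the end stop (x of seatpost in the frame of stop_face above -0.003 m), for 0.2 s.
2. the bar's pad bears firmly on the post (contact force between jaw and seatpost above 100 N), for 0.2 s.
At the end, for the whole second after the job is handed in: The seatpost's head is within 3 mm of the end stop, the bar (with its pad) holds the post with 100 to 200 N, the bar is level to 1.7 mm from screw to screw, and nothing is touched by the robot (x of seatpost in the frame of stop_face above -0.003 m and angle between jaw's own z axis and vertical below 0.0125 rad and contact force between jaw and seatpost between 100 and 200 N).
It fails at once if one end of the bar gets more than 2.6 mm lower than the other (measured from screw to screw), which binds the screws (angle between jaw's own z axis and vertical above 0.0195 rad).
It fails at once if the post is squeezed with more than 200 N, which dents its thin tube (contact force between jaw and seatpost above 200 N).
It fails at once if one of the other things on the board is shifted by more than 25 mm (distance of any of tire_lever, socket_case, valve_extender, bottle_cage from where it was at the start of the episode above 0.025 m).
It also fails if it takes over 72 s, if anything falls off the work surface, if the arm or the gripper's body presses on something with over 40 N, if the wrist force passes 120 N, or if a joint passes its speed limit or range.

## Robot

A 7-joint arm with a two-finger parallel gripper is mounted at the origin on the work surface. World frame = base frame: x ahead of the robot, y to its left, z up, the work surface at z = 0. Lengths are in m, angles in rad, forces in N, time in s.
With the tool pointing down it reaches from about 0.4 to 0.85 m from the base axis. Payload 4.5 kg.
Tool frame: the origin (TCP) lies on the centre line of the jaws, within the pads' length; the fingertips stand r.tip_reach ahead of it and the grasp point (between the pads) lies 3 mm ahead of it (r.tip_reach is the distance from the TCP to the fingertips, in m); z points along the fingers, y is the line along which they close (so a half turn about z gives the same grasp; the last joint's range is limited). The gripper opens to 88 mm and grips with 3 to 60 N. Pads are 18 mm wide; open, the fingers measure 123 mm over their backs; the gripper's body (75 mm by 187 mm) begins 45 mm behind the grasp point.
Start: joints at [1.311, 0.689, -0.195, 1.565, 0.157, 0.902, -0.215], TCP at [0.181, -0.598, 0.261] pointing down, gripper open.
Joint ranges: [-3.01, 3.01], [-0.46, 2.08], [-1.47, 1.51], [0.13, 2.56], [-1, 4.14], [0.04, 2.09], [-2.66, 2.66]. Speed limits (rad/s): [2.57, 2.57, 3.14, 3.14, 3.14, 3.14, 3.14].

## Interface

Orientations are given as a unit quaternion [x, y, z, w].
In Python, from plant import readout, eyes, ticket, r gives the robot as it stands. The module is installed in compiled form; this text tells all that it offers.
- The arm moves only by the tool carry_out, never from a script. Its argument "motion" is a list that holds one entry, the list of rows, each a list of 7 numbers: the shift along the tool's x, y, z in mm, then the turn, a rotation vector about the tool's x, y, z in rad, then the opening in per cent of the stroke, from 0 (shut) to 100 (fully open). In form: [[[dx, dy, dz, ax, ay, az, claw], ...]]. A call has 1 to 8 rows; each row shifts and turns the commanded pose from where the row before left it, along the tool's axes as they then stand; what a row does not reach is not made up. A row lasts 1/10 s, in which the tool goes at most 50 mm and 8.59 degrees, less where a joint would pass 70% of its speed; a pose out of reach is approached as far as the arm can. A call is refused whole if a number of a shift passes 50 or a number of a turn 0.15, either way. A call with a gripper value outside its range is refused whole. The fingers move at their own pace and stop on an object; "squeeze" is the grip in N (left out, the last holds). Time passes only in rows, so rows that do not move let the fingers close. It gives the time, the measured TCP pose, the force and the opening at its end, in the units of the state.
- readout.get_state(): the state, without advancing time (a new reading comes with each control period).
- eyes.snapshot(name): name is "side" or "top"; returns a dict with "pixels" (384x512x3 uint8, red, green, blue), "K" (3x3 intrinsics, pixels), "origin" and "attitude" of the camera in the world. Camera axes: x right, y down, z forward; pixel columns grow to the right and rows downward; lengths in m; the calibration is good to about 2 mm. A picture is of the moment at which its call begins. There is no depth.
- ticket.finish_job(): hands the job in, once; it reports no verdict.
The state is a dict: "clock": time; "q": joint angles; "qd": joint speeds; "joint_torque": joint torques, N m; "tool_pos": TCP position; "eef_rot": TCP orientation; "contact_force": force on the tool from outside, world axes, zero at the start; "moment": the same for the moment, N m; "opening": opening from 0.0 (shut) to 1.0 (fully open).
Only numpy, scipy, OpenCV 4.12 (cv2) and the standard library are available. Lean on these libraries where they do the work, as an engineer would, in place of code of your own. Each camera call takes 0.05 s, during which the arm holds its last target. There are 200 camera calls.

## Working session

There is one attempt and no reset: what is moved stays moved. The work goes in short steps, Python scripts to look and compute and a tool call to move; the robot and the scene stay as the last step left them, time stands still between calls to the robot, and variables do not carry over. Pictures are saved under pics/ and viewed, on a budget of 10 in all, crops included, one or two more only if the job needs it, and the job is handed in when it is done.

Besides the shell and the picture viewer there is one more tool, called as name([rows], argument=value, ...), one row to a line, values as JSON. carry_out: Moves the arm, as the interface text tells. Its arguments: {"type":"object","properties":{"motion":{"type":"array","items":{"type":"array","items":{"type":"array","items":{"type":"number"}}}},"squeeze":{"type":"number"}},"required":["motion"]}

```bash
mkdir -p pics
python3 - <<'E'
from plant import readout, eyes, r
import cv2,numpy as np
s=readout.get_state(); print(s, r.tip_reach)
for n in("side","top"):
    d=eyes.snapshot(n); cv2.imwrite(f"pics/{n}0.png",d["pixels"][:,:,::-1]); print(n,d["K"],d["origin"],d["attitude"])
    np.savez(f"{n}0.npz",**d)
E
```

```text
{'clock': 0.0, 'q': array([ 1.31081323,  0.69000744, -0.19452993,  1.56632216,  0.1572736 ,
        0.90248861, -0.21507399]), 'qd': array([ 0.0005162 , -0.00043903,  0.00049853,  0.00093535, -0.00031462,
        0.00028815,  0.00152028]), 'joint_torque': array([ 1.46050243e-04, -5.27560544e+01, -1.26733873e+00, -1.53427362e+01,
       -5.27966267e-02,  6.55283875e-03,  1.62477259e-04]), 'tool_pos': array([ 0.18078591, -0.59767249,  0.25990158]), 'eef_rot': array([ 9.89222817e-01,  1.46415078e-01, -1.82694607e-04, -8.99721223e-04]), 'contact_force': array([-0.67475018,  0.11542056,  0.49171361]), 'moment': array([ 0.03175311, -0.03117198, -0.07654668]), 'opening': 1.001371339546035} 0.022
side [[377.44399145   0.         257.18140024]
 [  0.         377.44399145 182.93403934]
 [  0.           0.           1.        ]] [ 0.4170844  -0.54386599  0.71892288] [ 0.91368527 -0.16008891  0.06654685 -0.36758982]
top [[486.55717152   0.         255.16654778]
 [  0.         486.55717152 186.04803405]
 [  0.           0.           1.        ]] [0.38345004 0.0017864  1.23303398] [-0.70295603  0.70492269 -0.07249735  0.06067082]
```

View pics/side0.png

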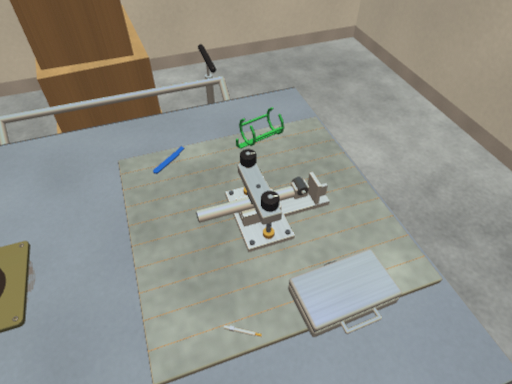

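View pics/top0.png

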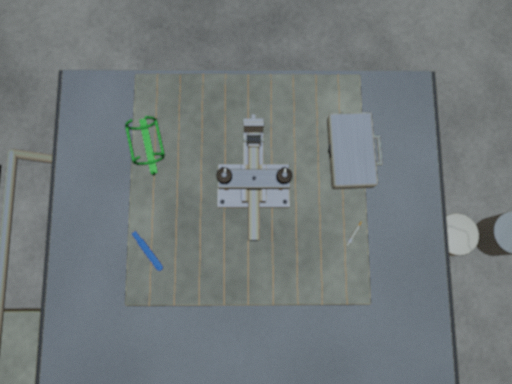

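```bash
cat > h.py <<'E'
import numpy as np,cv2
from scipy.spatial.transform import Rotation as R
from plant import readout,eyes
def load(n): return dict(np.load(n+".npz"))
def ray(d,u,v):
    return d["origin"],R.from_quat(d["attitude"]).apply(np.linalg.inv(d["K"])@[u,v,1])
def atz(d,u,v,z):
    o,k=ray(d,u,v); return o+k*(z-o[2])/k[2]
def proj(d,p):
    c=d["K"]@R.from_quat(d["attitude"]).inv().apply(np.asarray(p)-d["origin"]); return c[:2]/c[2]
def tri(*obs):
    A=np.zeros((3,3));b=np.zeros(3)
    for d,u,v in obs:
        o,k=ray(d,u,v);k=k/np.linalg.norm(k);P=np.eye(3)-np.outer(k,k);A+=P;b+=P@o
    p=np.linalg.solve(A,b); return p,[np.linalg.norm(np.cross(p-ray(*q)[0],ray(*q)[1]/np.linalg.norm(ray(*q)[1]))) for q in obs]
def state(): return readout.get_state()
E
python3 - <<'E'
from h import *
t,s=load("top0"),load("side0")
print("grips",tri((t,224,175),(s,248,158)),tri((t,285,175),(s,270,201)))
print("open",atz(t,254,239,.073),atz(s,198,214,.073))
a=cv2.resize(t["pixels"][100:250,205:305],None,fx=4,fy=4,interpolation=cv2.INTER_CUBIC)
b=cv2.resize(s["pixels"][140:260,190:335],None,fx=2.75,fy=2.75,interpolation=cv2.INTER_CUBIC)
im=np.zeros((600,800,3),np.uint8); im[:,:400]=a; im[:b.shape[0],400:400+b.shape[1]]=b[:, :400]
cv2.imwrite("pics/z0.png",im[:,:,::-1])
E
```

```text
grips (array([0.6158445 , 0.05426938, 0.14495965]), [np.float64(0.001054892284869991), np.float64(0.0010548922848701463)]) (array([ 0.61482776, -0.08490274,  0.14829347]), [np.float64(0.001241074513729577), np.float64(0.001241074513729657)])
open [ 0.47667684 -0.01485796  0.073     ] [ 0.47671852 -0.00616283  0.073     ]
```

View pics/z0.png

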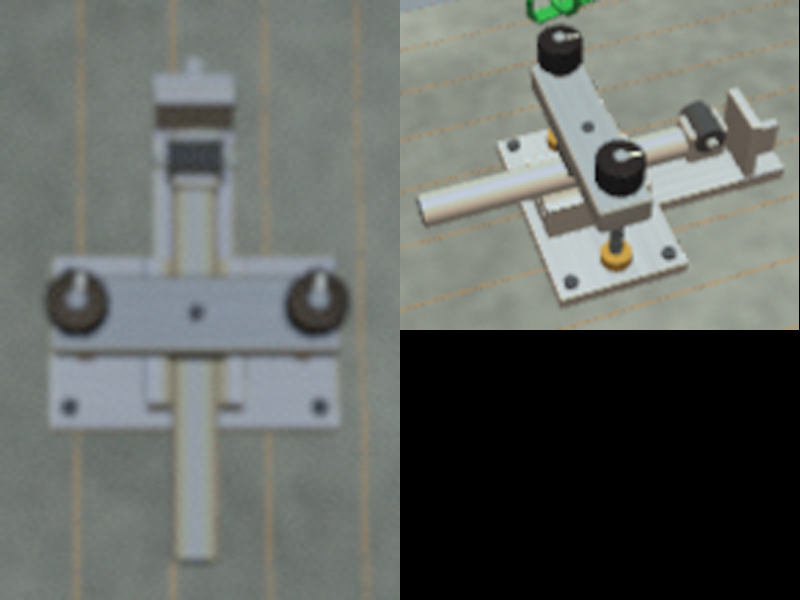

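The top crop shows the knobs at crop (77,302) and (317,302), the tube end at (195,558), the head at y≈140 and the stop face at y≈128. In full-frame pixels the knobs are at (224,175) and (284,175), and the tube end is at (254,239). The side crop agrees with this. The knobs come out 139 mm apart (136 given) with grips at z≈0.146. The post end is at x≈0.477 and the gap to the stop is about 13 mm.

```bash
cat >> h.py <<'E'
def plan(targets,claw):
    """targets: list of (pos, yaw of tool x, nrows); prints tool-frame rows"""
    s=state(); p=s["tool_pos"]; Q=R.from_quat(s["eef_rot"])
    for pos,yaw,n in targets:
        T=R.from_matrix(np.array([[np.cos(yaw),np.sin(yaw),0],[np.sin(yaw),-np.cos(yaw),0],[0,0,-1]]).T) if False else R.from_matrix(np.column_stack([[np.cos(yaw),np.sin(yaw),0],[np.sin(yaw),-np.cos(yaw),0],[0,0,-1]]))
        dv=(Q.inv()*T).as_rotvec()/n; dp=(np.asarray(pos)-p)/n
        for i in range(n):
            t=Q.inv().apply(dp)*1e3; print([*np.round(t,1).tolist(),*np.round(dv,3).tolist(),claw])
            Q=Q*R.from_rotvec(dv)
        p=np.asarray(pos);Q=T; print()
E
python3 - <<'E'
from h import *
t,s=load("top0"),load("side0")
print(tri((t,224.25,175.5),(s,248.2,157.5)),tri((t,284.25,175.5),(s,270,201.1)))
plan([((.40,-.30,.2),0.9,8),((.44,-.015,.2),1.5708,8)],0)
E
```

```text
(array([0.61516131, 0.05348683, 0.14700197]), [np.float64(0.00014712392437506446), np.float64(0.00014712392437500542)]) (array([ 0.61478756, -0.08344405,  0.14614106]), [np.float64(0.0005838562123300881), np.float64(0.0005838562123301889)])
[37.0, -27.7, 7.5, -0.0, -0.0, -0.076, 0]
[39.0, -24.8, 7.5, -0.0, -0.0, -0.076, 0]
[40.8, -21.8, 7.5, -0.0, -0.0, -0.076, 0]
[42.3, -18.6, 7.5, -0.0, -0.0, -0.076, 0]
[43.6, -15.4, 7.5, -0.0, -0.0, -0.076, 0]
[44.6, -12.0, 7.5, -0.0, -0.0, -0.076, 0]
[45.4, -8.6, 7.5, -0.0, -0.0, -0.076, 0]
[45.9, -5.2, 7.5, -0.0, -0.0, -0.076, 0]

[31.0, -18.2, 0.0, 0.0, 0.0, -0.084, 0]
[32.4, -15.6, 0.0, 0.0, 0.0, -0.084, 0]
[33.6, -12.8, 0.0, 0.0, 0.0, -0.084, 0]
[34.6, -9.9, 0.0, 0.0, 0.0, -0.084, 0]
[35.3, -7.0, 0.0, 0.0, 0.0, -0.084, 0]
[35.7, -4.0, 0.0, 0.0, 0.0, -0.084, 0]
[36.0, -1.0, 0.0, 0.0, 0.0, -0.084, 0]
[35.9, 2.0, 0.0, 0.0, 0.0, -0.084, 0]
```

carry_out([
  [[37,-28,7.5,0,0,-0.076,0],[39,-25,7.5,0,0,-0.076,0],[41,-22,7.5,0,0,-0.076,0],[42,-19,7.5,0,0,-0.076,0],[44,-15,7.5,0,0,-0.076,0],[45,-12,7.5,0,0,-0.076,0],[45,-9,7.5,0,0,-0.076,0],[46,-5,7.5,0,0,-0.076,0]],
], squeeze=40)

```text
clock: 0.9
tool_pos: [0.4006, -0.2977, 0.2003]
eef_rot: [0.899, 0.437, -0.0, -0.0]
contact_force: [1.7, 0.7, 0.3]
opening: 0.299
```

carry_out([
  [[31,-18,0,0,0,-0.084,0],[32,-16,0,0,0,-0.084,0],[34,-13,0,0,0,-0.084,0],[35,-10,0,0,0,-0.084,0],[35,-7,0,0,0,-0.084,0],[36,-4,0,0,0,-0.084,0],[36,-1,0,0,0,-0.084,0],[36,2,0,0,0,-0.084,0]],
])

```text
clock: 1.7
tool_pos: [0.439, -0.0122, 0.2006]
eef_rot: [0.705, 0.709, -0.0, -0.0]
contact_force: [1.2, -0.1, -0.2]
opening: 0.004
```

Run:
```python
from h import *
s=state();print(s["q"],s["contact_force"],s["moment"],s["opening"])
plan([((.44,-.015,.087),1.5708,4)],0)
```

```text
[ 0.1671383   0.58313457 -0.376377    2.16252122  0.46130116  0.47234621
 -0.56190957] [ 1.21660351 -0.05856114 -0.24164574] [-0.04232099 -0.11870088 -0.01373459] 0.003958369826531278
[-0.7, 0.3, 28.4, -0.0, 0.0, 0.002, 0]
[-0.7, 0.3, 28.4, -0.0, 0.0, 0.002, 0]
[-0.7, 0.2, 28.4, -0.0, 0.0, 0.002, 0]
[-0.7, 0.2, 28.4, -0.0, 0.0, 0.002, 0]
```

carry_out([
  [[-0.7,0.3,28,0,0,0,0],[-0.7,0.3,28,0,0,0,0],[-0.7,0.2,28,0,0,0,0],[-0.7,0.2,29,0,0,0,0],[0,6,0,0,0,0,0],[0,6,0,0,0,0,0],[0,4,0,0,0,0,0]],
])

```text
clock: 2.4
tool_pos: [0.4577, -0.0162, 0.0889]
eef_rot: [0.706, 0.708, 0.001, 0.001]
contact_force: [-0.3, -0.3, 0.6]
opening: 0.001
```

carry_out([
  [[0,3,0,0,0,0,0],[0,2,0,0,0,0,0],[0,2,0,0,0,0,0],[0,2,0,0,0,0,0]],
])

```text
clock: 2.8
tool_pos: [0.464, -0.0167, 0.088]
eef_rot: [0.706, 0.708, -0.001, -0.0]
contact_force: [-5.1, 0.2, 2.2]
opening: 0.004
```

carry_out([
  [[0,2,0,0,0,0,0],[0,1,0,0,0,0,0],[0,1,0,0,0,0,0]],
])

```text
clock: 3.1
tool_pos: [0.4687, -0.0164, 0.0877]
eef_rot: [0.706, 0.708, -0.0, -0.0]
contact_force: [-4.5, 1.0, 3.0]
opening: 0.008
```

carry_out([
  [[0,1,0,0,0,0,0],[0,1,0,0,0,0,0],[0,1,0,0,0,0,0]],
])

```text
clock: 3.4
tool_pos: [0.472, -0.0163, 0.0877]
eef_rot: [0.706, 0.708, -0.0, -0.0]
contact_force: [-4.8, -0.1, 1.9]
opening: 0.004
```

carry_out([
  [[0,0.5,0,0,0,0,0],[0,0.5,0,0,0,0,0],[0,0.5,0,0,0,0,0]],
])

```text
clock: 3.7
tool_pos: [0.4735, -0.0163, 0.0877]
eef_rot: [0.706, 0.708, -0.0, -0.0]
contact_force: [-5.4, 0.3, 2.6]
opening: 0.002
```

carry_out([
  [[0,1,0,0,0,0,0],[0,0.5,0,0,0,0,0],[0,0.5,0,0,0,0,0]],
])

```text
clock: 4.0
tool_pos: [0.4745, -0.0163, 0.0877]
eef_rot: [0.706, 0.708, -0.001, -0.001]
contact_force: [-7.6, -0.3, 5.7]
opening: 0.005
```

carry_out([
  [[0,0.5,0,0,0,0,0],[0,0.5,0,0,0,0,0],[0,0.5,0,0,0,0,0]],
])

```text
clock: 4.3
tool_pos: [0.4745, -0.0163, 0.0876]
eef_rot: [0.706, 0.708, -0.002, -0.001]
contact_force: [-9.4, 0.4, 7.7]
opening: 0.006
```

carry_out([
  [[0,0.5,0,0,0,0,0],[0,0.5,0,0,0,0,0]],
])

```text
clock: 4.5
tool_pos: [0.4746, -0.0164, 0.0876]
eef_rot: [0.706, 0.708, -0.003, -0.002]
contact_force: [-11.6, 0.7, 8.4]
opening: 0.008
```

Blocked at TCP x = 0.4745 with the force rising, so the head is at x ≈ 0.753, which agrees with the stop. Next I back off and rise.

carry_out([
  [[0,-25,0,0,0,0,0],[0,-10,-30,0,0,0,0],[0,0,-45,0,0,0,60],[0,0,-45,0,0,0,60],[0,0,-10,0,0,0,60]],
])

```text
clock: 5.0
tool_pos: [0.4476, -0.0155, 0.2221]
eef_rot: [0.706, 0.708, 0.005, 0.004]
contact_force: [0.3, 0.4, -0.8]
opening: 0.254
```

Run:
```python
from h import *
for n in("side","top"):
    d=eyes.snapshot(n); np.savez(n+"1.npz",**d)
t,s=load("top1"),load("side1")
a=cv2.resize(t["pixels"][100:250,205:305],None,fx=4,fy=4,interpolation=cv2.INTER_CUBIC)
b=cv2.resize(s["pixels"][140:240,235:335],None,fx=4,fy=4,interpolation=cv2.INTER_CUBIC)
im=np.zeros((600,800,3),np.uint8); im[:,:400]=a; im[:400,400:]=b
cv2.imwrite("pics/z1.png",im[:,:,::-1])
x=state();print(x["tool_pos"],x["q"],x["contact_force"],x["moment"])
plan([((.6152,.0535,.215),1.5708,5)],60)
```

```text
[ 0.44608718 -0.01618519  0.21954565] [ 0.22415588  0.55927577 -0.44443498  2.1279521   0.46150382  0.53819398
 -0.55951703] [ 1.26702461  0.40694604 -0.90484557] [ 0.00784317 -0.06776703 -0.00093553]
[13.9, 33.8, 1.2, 0.002, -0.0, 0.0, 60]
[13.9, 33.8, 1.1, 0.002, -0.0, 0.0, 60]
[13.9, 33.8, 1.1, 0.002, -0.0, 0.0, 60]
[13.9, 33.8, 1.0, 0.002, -0.0, 0.0, 60]
[13.9, 33.8, 1.0, 0.002, -0.0, 0.0, 60]
```

View pics/z1.png

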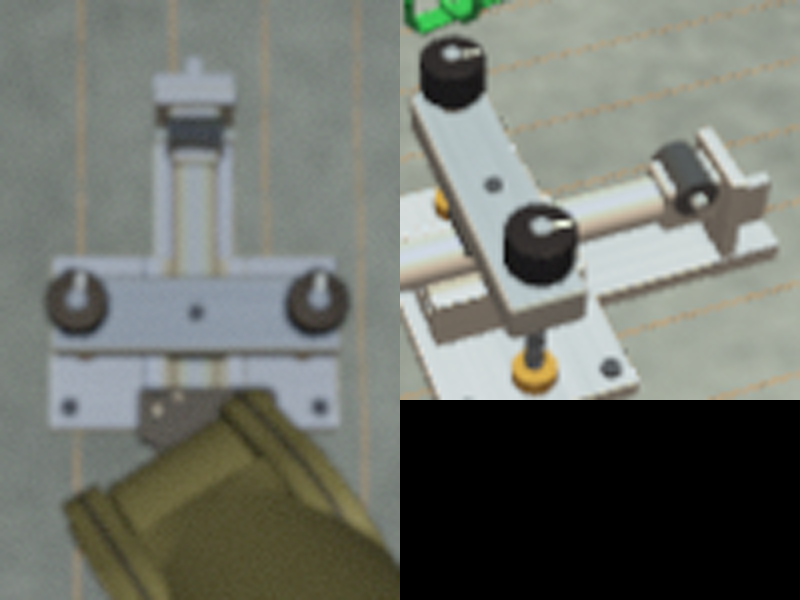

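The crops show the head (top crop, y≈118–148) moved about 13 mm up against the stop. The knob pointers both still face +x. Next is the left knob.

carry_out([
  [[14,34,1,0,0,0,60],[14,34,1,0,0,0,60],[14,34,1,0,0,0,60],[14,34,1,0,0,0,60],[14,33,1,0,0,0,60],[0,0,0,0,0,0,60]],
])

```text
clock: 5.7
tool_pos: [0.6159, 0.0572, 0.2103]
eef_rot: [0.706, 0.709, 0.002, 0.0]
contact_force: [-1.0, 0.7, 0.7]
opening: 0.602
```

Run:
```python
from h import *
x=state();print(x["tool_pos"],x["q"],x["opening"])
plan([((.6152,.0535,.151),1.5708,3)],60)
```

```text
[0.61585023 0.05723408 0.21030788] [ 0.08145716  0.76677739 -0.44950258  1.6316198   0.41596042  0.83564504
 -0.53531594] 0.6022579334034565
[-1.3, -0.3, 19.8, 0.001, -0.001, 0.001, 60]
[-1.3, -0.3, 19.8, 0.001, -0.001, 0.001, 60]
[-1.3, -0.2, 19.8, 0.001, -0.001, 0.001, 60]
```

carry_out([
  [[-1.3,-0.3,20,0,0,0,60],[-1.3,-0.3,20,0,0,0,60],[-1.2,-0.2,19,0,0,0,60],[0,0,0,0,0,0,60]],
])

```text
clock: 6.1
tool_pos: [0.6084, 0.0491, 0.1496]
eef_rot: [0.706, 0.708, -0.003, -0.002]
contact_force: [-0.0, -0.7, 0.2]
opening: 0.6
```

carry_out([
  [[0,0,0,0,0,0,0],[0,0,0,0,0,0,0],[0,0,0,0,0,0,0],[0,0,0,0,0,0,0]],
], squeeze=30)

```text
clock: 6.5
tool_pos: [0.6144, 0.0505, 0.1546]
eef_rot: [0.706, 0.708, 0.003, 0.002]
contact_force: [6.5, 1.3, -7.5]
opening: 0.403
```

Run:
```python
from h import *
x=state();print(x["tool_pos"],R.from_quat(x["eef_rot"]).as_matrix()[:,0],x["opening"]*88,x["contact_force"],x["moment"])
d=eyes.snapshot("side"); np.savez("side2.npz",**d)
cv2.imwrite("pics/s2.png",cv2.resize(d["pixels"][110:260,180:350],None,fx=4,fy=4,interpolation=cv2.INTER_CUBIC)[:,:,::-1])
```

```text
[0.61441781 0.0505251  0.1545845 ] [-0.00241421  0.99999604  0.00144569] 35.483846524953655 [ 6.46405815  1.34465744 -7.48969197] [-0.00664007 -1.42113477 -0.06084735]
```

View pics/s2.png

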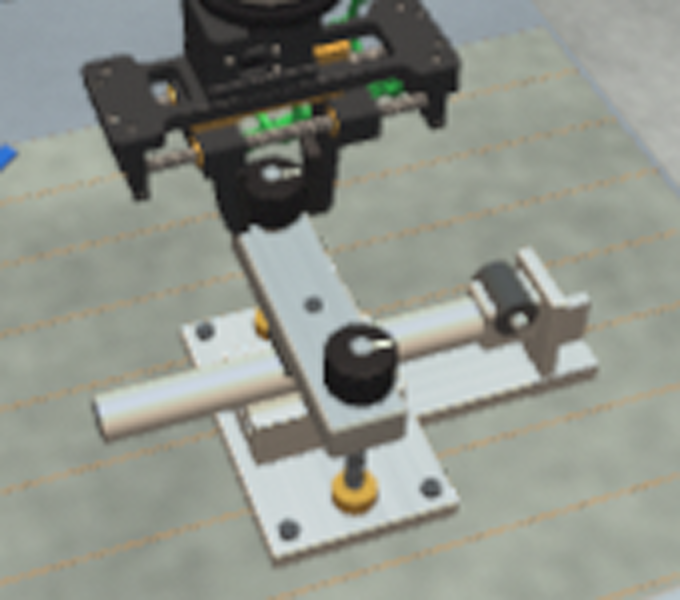

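The left knob is in the jaws at an opening of 35.5 mm (36 expected), but the TCP is about 3 mm short in y and a little high. I'll re-centre and grip again.

carry_out([
  [[0,0,0,0,0,0,55],[0,0,0,0,0,0,55],[3,1,4,0,0,0,55],[0,0,0,0,0,0,55],[0,0,0,0,0,0,55]],
])

```text
clock: 7.05
tool_pos: [0.6118, 0.0537, 0.1497]
eef_rot: [0.706, 0.708, -0.0, -0.0]
contact_force: [0.5, -0.6, 0.1]
opening: 0.547
```

carry_out([
  [[0,0,0,0,0,0,0],[0,0,0,0,0,0,0],[0,0,0,0,0,0,0],[0,0,0,0,0,0,0]],
])

```text
clock: 7.45
tool_pos: [0.6145, 0.0534, 0.15]
eef_rot: [0.706, 0.708, 0.002, 0.001]
contact_force: [6.1, 0.7, -4.2]
opening: 0.397
```

```bash
cat >> h.py <<'E'
def rd():
    x=state(); X=R.from_quat(x["eef_rot"]).as_matrix()[:,0]
    print("t%.1f"%x["clock"],"p",np.round(x["tool_pos"]*1e3,1),"yaw %.3f"%np.arctan2(X[1],X[0]),"q7 %.2f"%x["q"][6],"mm %.1f"%(x["opening"]*88),"F",np.round(x["contact_force"],1),"M",np.round(x["moment"],3),"tau7 %.3f"%x["joint_torque"][6])
E
python3 -c "from h import *;rd()"
```

```text
t7.5 p [614.5  53.4 150. ] yaw 1.573 q7 -0.58 mm 34.9 F [ 6.1  0.7 -4.2] M [ 2.600e-02 -1.098e+00  1.000e-03] tau7 -0.017
```

carry_out([
  [[0,2.5,0,0,0,0,0],[0,0,0,0,0,0,0]],
])

```text
clock: 7.65
tool_pos: [0.6147, 0.0534, 0.1499]
eef_rot: [0.706, 0.708, -0.0, 0.0]
contact_force: [0.5, 0.2, 0.9]
opening: 0.398
```

carry_out([
  [[0,0,0.16,0,0,0.1,0],[0,0,0.16,0,0,0.1,0],[0,0,0.16,0,0,0.1,0]],
])

```text
clock: 7.95
tool_pos: [0.6143, 0.0534, 0.1494]
eef_rot: [0.805, 0.593, -0.0, -0.0]
contact_force: [0.2, -0.3, 0.6]
opening: 0.397
```

```bash
python3 -c "from h import *;rd()"
```

```text
t8.0 p [614.3  53.4 149.4] yaw 1.271 q7 -0.80 mm 35.0 F [ 0.2 -0.3  0.6] M [0.027 0.106 0.183] tau7 0.556
```

carry_out([
  [[0,0,0.16,0,0,0.1,0],[0,0,0.16,0,0,0.1,0]],
])

```text
clock: 8.15
tool_pos: [0.614, 0.0536, 0.1491]
eef_rot: [0.86, 0.51, -0.0, -0.0]
contact_force: [-1.0, 0.1, 1.2]
opening: 0.402
```

```bash
python3 -c "from h import *;rd()"
```

```text
t8.2 p [614.   53.6 149.1] yaw 1.071 q7 -0.95 mm 35.4 F [-1.   0.1  1.2] M [0.066 0.174 0.226] tau7 0.543
```

carry_out([
  [[0,0,0.16,0,0,0.1,0]],
])

```text
clock: 8.25
tool_pos: [0.6139, 0.0536, 0.1489]
eef_rot: [0.884, 0.467, -0.001, -0.0]
contact_force: [-1.4, 0.3, 1.6]
opening: 0.4
```

Run:
```python
from h import *
rd()
d=eyes.snapshot("side"); np.savez("side3.npz",**d); rd()
d=eyes.snapshot("top"); np.savez("top3.npz",**d); rd()
```

```text
t8.2 p [613.9  53.6 148.9] yaw 0.971 q7 -1.02 mm 35.2 F [-1.4  0.3  1.6] M [0.09  0.223 0.177] tau7 0.537
t8.3 p [613.9  53.6 148.9] yaw 0.967 q7 -1.03 mm 35.0 F [-1.9  0.8  1.5] M [0.164 0.289 0.058] tau7 -0.130
t8.3 p [613.9  53.7 148.9] yaw 0.974 q7 -1.02 mm 34.8 F [-0.8  0.4  3.1] M [ 0.082  0.34  -0.169] tau7 -0.341
```

The left knob turned 0.6 rad. The running moment was about 0.2 N m, which matches free running, and joint-7 torque is a clean indicator at about 0.54. Next I release and go to the right knob.

Run:
```python
from h import *
plan([((.6139,.0536,.191),.971,2),((.614,-.083,.191),1.5708,5),((.614,-.083,.150),1.5708,2)],55)
```

```text
[-0.0, 0.0, -21.0, -0.0, 0.0, 0.001, 55]
[-0.0, 0.0, -21.0, -0.0, 0.0, 0.001, 55]

[-22.5, 15.4, 0.0, 0.0, 0.0, -0.12, 55]
[-24.2, 12.6, 0.0, 0.0, 0.0, -0.12, 55]
[-25.6, 9.6, 0.0, 0.0, 0.0, -0.12, 55]
[-26.5, 6.5, 0.0, 0.0, 0.0, -0.12, 55]
[-27.1, 3.3, 0.0, 0.0, 0.0, -0.12, 55]

[0.0, 0.0, 20.5, 0.0, 0.0, 0.0, 55]
[0.0, 0.0, 20.5, 0.0, 0.0, 0.0, 55]
```

carry_out([
  [[0,0,0,0,0,0,55],[0,0,0,0,0,0,55],[0,0,-21,0,0,0,55],[0,0,-21,0,0,0,55]],
])

```text
clock: 8.75
tool_pos: [0.6141, 0.0531, 0.1905]
eef_rot: [0.884, 0.468, -0.001, -0.0]
contact_force: [-0.1, 0.4, -0.2]
opening: 0.553
```

carry_out([
  [[-22.5,15.4,0,0,0,-0.12,55],[-24.2,12.6,0,0,0,-0.12,55],[-25.6,9.6,0,0,0,-0.12,55],[-26.5,6.5,0,0,0,-0.12,55],[-27.1,3.3,0,0,0,-0.12,55],[0,0,0,0,0,0,55],[0,0,0,0,0,0,55]],
])

```text
clock: 9.45
tool_pos: [0.6149, -0.0837, 0.1905]
eef_rot: [0.707, 0.707, 0.0, -0.0]
contact_force: [-1.0, 0.2, -0.7]
opening: 0.546
```

```bash
python3 -c "from h import *;rd()"
```

```text
t9.4 p [614.9 -83.7 190.5] yaw 1.571 q7 -0.34 mm 48.1 F [-1.   0.2 -0.7] M [-0.08  -0.112 -0.003] tau7 0.076
```

carry_out([
  [[0.5,-0.5,20,0,0,0,55],[0,0,20,0,0,0,55],[0,0,0,0,0,0,55],[0,0,0,0,0,0,55]],
])

```text
clock: 9.85
tool_pos: [0.6146, -0.0809, 0.151]
eef_rot: [0.705, 0.709, 0.0, -0.0]
contact_force: [0.4, 0.5, 0.2]
opening: 0.548
```

carry_out([
  [[0,0,0,0,0,0,0],[0,0,0,0,0,0,0],[0,0,0,0,0,0,0],[0,0,0,0,0,0,0]],
])

```text
clock: 10.25
tool_pos: [0.6146, -0.082, 0.1518]
eef_rot: [0.706, 0.708, 0.0, 0.0]
contact_force: [-2.4, 1.3, 6.5]
opening: 0.401
```

```bash
python3 -c "from h import *;rd()"
```

```text
t10.2 p [614.6 -82.  151.8] yaw 1.574 q7 -0.37 mm 35.3 F [-2.4  1.3  6.5] M [ 0.186  0.461 -0.062] tau7 0.036
```

carry_out([
  [[0,0,0.16,0,0,0.1,0],[0,0,0.16,0,0,0.1,0],[0,0,0.16,0,0,0.1,0],[0,0,0.16,0,0,0.1,0]],
])

```text
clock: 10.65
tool_pos: [0.6144, -0.082, 0.1512]
eef_rot: [0.833, 0.553, 0.0, -0.0]
contact_force: [-2.8, 1.9, 5.6]
opening: 0.401
```

```bash
python3 -c "from h import *;rd()"
```

```text
t10.7 p [614.4 -82.  151.2] yaw 1.171 q7 -0.67 mm 35.3 F [-2.8  1.9  5.6] M [0.281 0.662 0.258] tau7 0.549
```

carry_out([
  [[0,0,0.16,0,0,0.1,0],[0,0,0.16,0,0,0.1,0]],
])

```text
clock: 10.85
tool_pos: [0.6142, -0.0819, 0.1508]
eef_rot: [0.884, 0.467, 0.0, -0.0]
contact_force: [-4.0, 2.2, 7.7]
opening: 0.401
```

```bash
python3 -c "from h import *;rd()"
```

```text
t10.8 p [614.2 -81.9 150.8] yaw 0.971 q7 -0.82 mm 35.3 F [-4.   2.2  7.7] M [0.335 0.8   0.168] tau7 0.524
```

carry_out([
  [[0,0,0.16,0,0,0.1,0],[0,0,0.16,0,0,0.1,0]],
])

```text
clock: 11.05
tool_pos: [0.6142, -0.0819, 0.1505]
eef_rot: [0.927, 0.376, -0.0, -0.0]
contact_force: [-3.2, 2.2, 7.4]
opening: 0.4
```

```bash
python3 -c "from h import *;rd()"
```

```text
t11.1 p [614.2 -81.9 150.5] yaw 0.771 q7 -0.96 mm 35.2 F [-3.2  2.2  7.4] M [0.411 0.826 0.217] tau7 0.499
```

carry_out([
  [[0,0,0.16,0,0,0.1,0],[0,0,0.16,0,0,0.1,0]],
])

```text
clock: 11.25
tool_pos: [0.6141, -0.0817, 0.1503]
eef_rot: [0.959, 0.282, -0.0, -0.0]
contact_force: [-4.4, 1.4, 8.2]
opening: 0.398
```

```bash
python3 -c "from h import *;rd()"
```

```text
t11.2 p [614.1 -81.7 150.3] yaw 0.571 q7 -1.11 mm 35.0 F [-4.4  1.4  8.2] M [0.515 0.911 0.266] tau7 0.472
```

carry_out([
  [[0,0,0.16,0,0,0.1,0],[0,0,0.16,0,0,0.1,0]],
])

```text
clock: 11.45
tool_pos: [0.6141, -0.0817, 0.15]
eef_rot: [0.983, 0.185, -0.0, -0.0]
contact_force: [-4.5, 1.0, 7.8]
opening: 0.398
```

Run:
```python
from h import *
rd()
plan([((.6142,-.0819,.192),.571,2),((.6142,.0535,.192),1.5708,7)],55)
```

```text
t11.4 p [614.1 -81.7 150. ] yaw 0.371 q7 -1.25 mm 35.0 F [-4.5  1.   7.8] M [0.604 0.929 0.285] tau7 0.447
[0.0, 0.1, -21.0, -0.001, -0.0, -0.1, 55]
[-0.0, 0.1, -21.0, -0.001, -0.0, -0.1, 55]

[10.5, -16.3, 0.0, 0.0, 0.0, -0.143, 55]
[12.7, -14.6, 0.0, 0.0, 0.0, -0.143, 55]
[14.6, -12.7, 0.0, 0.0, 0.0, -0.143, 55]
[16.3, -10.5, 0.0, 0.0, 0.0, -0.143, 55]
[17.6, -8.0, 0.0, 0.0, 0.0, -0.143, 55]
[18.6, -5.5, 0.0, 0.0, 0.0, -0.143, 55]
[19.1, -2.8, 0.0, 0.0, 0.0, -0.143, 55]
```

carry_out([
  [[0,0,0,0,0,0,55],[0,0,0,0,0,0,55],[0,0,-21,0,0,-0.1,55],[0,0,-21,0,0,-0.1,55]],
])

```text
clock: 11.85
tool_pos: [0.6142, -0.0828, 0.1906]
eef_rot: [0.958, 0.286, -0.001, -0.0]
contact_force: [1.0, -0.9, -0.6]
opening: 0.551
```

carry_out([
  [[10.5,-16.3,0,0,0,-0.143,55],[12.7,-14.6,0,0,0,-0.143,55],[14.6,-12.7,0,0,0,-0.143,55],[16.3,-10.5,0,0,0,-0.143,55],[17.6,-8,0,0,0,-0.143,55],[18.6,-5.5,0,0,0,-0.143,55],[19.1,-2.8,0,0,0,-0.143,55],[0,0,0,0,0,0,55]],
])

```text
clock: 12.65
tool_pos: [0.614, 0.0565, 0.1909]
eef_rot: [0.704, 0.711, 0.001, -0.001]
contact_force: [0.4, -0.2, 0.8]
opening: 0.552
```

carry_out([
  [[0,0,0,0,0,0,55]],
])

```text
clock: 12.75
tool_pos: [0.6141, 0.0521, 0.1906]
eef_rot: [0.707, 0.708, -0.0, 0.0]
contact_force: [-0.0, -0.8, -0.5]
opening: 0.548
```

Run:
```python
from h import *
rd()
plan([((.6142,.0535,.149),1.5708,2)],55)
```

```text
t12.8 p [614.1  52.1 190.6] yaw 1.572 q7 -0.54 mm 48.2 F [-0.  -0.8 -0.5] M [-0.109 -0.099  0.023] tau7 0.054
[0.7, 0.0, 20.8, -0.0, 0.0, 0.001, 55]
[0.7, 0.0, 20.8, -0.0, 0.0, 0.001, 55]
```

carry_out([
  [[0.6,0,21,0,0,0,55],[0.6,0,20.5,0,0,0,55],[0,0,0,0,0,0,55],[0,0,0,0,0,0,0],[0,0,0,0,0,0,0],[0,0,0,0,0,0,0],[0,0,0,0,0,0,0]],
])

```text
clock: 13.45
tool_pos: [0.6147, 0.0534, 0.1503]
eef_rot: [0.706, 0.708, 0.0, 0.001]
contact_force: [-0.1, -2.0, 3.1]
opening: 0.398
```

```bash
python3 -c "from h import *;rd()"
```

```text
t13.4 p [614.7  53.4 150.3] yaw 1.574 q7 -0.57 mm 35.0 F [-0.1 -2.   3.1] M [-0.444 -0.167 -0.056] tau7 0.028
```

carry_out([
  [[0,0,0.16,0,0,0.1,0],[0,0,0.16,0,0,0.1,0],[0,0,0.16,0,0,0.1,0]],
])

```text
clock: 13.75
tool_pos: [0.6142, 0.0535, 0.1498]
eef_rot: [0.805, 0.594, 0.0, 0.001]
contact_force: [-0.9, -1.5, 2.6]
opening: 0.402
```

```bash
python3 -c "from h import *;rd()"
```

```text
t13.8 p [614.2  53.5 149.8] yaw 1.271 q7 -0.80 mm 35.4 F [-0.9 -1.5  2.6] M [-0.411  0.195  0.295] tau7 0.465
```

carry_out([
  [[0,0,0.16,0,0,0.1,0]],
])

```text
clock: 13.85
tool_pos: [0.6141, 0.0535, 0.1497]
eef_rot: [0.833, 0.553, 0.0, 0.001]
contact_force: [-1.5, -1.5, 3.9]
opening: 0.398
```

```bash
python3 -c "from h import *;rd()"
```

```text
t13.8 p [614.1  53.5 149.7] yaw 1.171 q7 -0.87 mm 35.0 F [-1.5 -1.5  3.9] M [-0.402  0.253  0.315] tau7 0.448
```

carry_out([
  [[0,0,0.16,0,0,0.1,0]],
])

```text
clock: 13.95
tool_pos: [0.614, 0.0536, 0.1495]
eef_rot: [0.86, 0.51, -0.0, 0.001]
contact_force: [-2.8, -1.6, 3.5]
opening: 0.399
```

```bash
python3 -c "from h import *;rd()"
```

```text
t13.9 p [614.   53.6 149.5] yaw 1.071 q7 -0.94 mm 35.1 F [-2.8 -1.6  3.5] M [-0.372  0.194  0.333] tau7 0.435
```

carry_out([
  [[0,0,0.16,0,0,0.1,0]],
])

```text
clock: 14.05
tool_pos: [0.6139, 0.0536, 0.1493]
eef_rot: [0.884, 0.467, -0.0, 0.001]
contact_force: [-1.9, -1.0, 3.9]
opening: 0.397
```

```bash
python3 -c "from h import *;rd()"
```

```text
t14.1 p [613.9  53.6 149.3] yaw 0.972 q7 -1.02 mm 34.9 F [-1.9 -1.   3.9] M [-0.414  0.359  0.236] tau7 0.418
```

The moment on this left pass (≈0.29) is above the first-pass ≈0.2, so the pad may already bear on the post. Before turning further I release, and rotate in free air to calibrate what joint-7 torque and Mz read without a knob.

carry_out([
  [[0,0,0,0,0,0,55],[0,0,0,0,0,0,55],[0,0,-21,0,0,-0.1,55],[0,0,-21,0,0,-0.1,55],[0,0,0,0,0,-0.1,55],[0,0,0,0,0,-0.1,55],[0,0,0,0,0,-0.1,55],[0,0,0,0,0,-0.1,55]],
])

```text
clock: 14.85
tool_pos: [0.6141, 0.0543, 0.1905]
eef_rot: [0.704, 0.711, 0.0, -0.0]
contact_force: [0.2, -0.3, 0.0]
opening: 0.548
```

Run:
```python
from h import *
rd()
for n in("side","top"):
    d=eyes.snapshot(n); np.savez(n+"4.npz",**d); rd()
```

```text
t14.8 p [614.1  54.3 190.5] yaw 1.581 q7 -0.53 mm 48.2 F [ 0.2 -0.3  0. ] M [-0.068 -0.061 -0.03 ] tau7 -0.810
t14.9 p [614.1  54.1 190.3] yaw 1.584 q7 -0.53 mm 48.4 F [-0.8 -0.5 -0.4] M [-0.018 -0.039 -0.082] tau7 0.016
t14.9 p [614.   54.2 190.3] yaw 1.576 q7 -0.54 mm 48.3 F [ 0.6  0.1 -0.5] M [-0.044 -0.107 -0.03 ] tau7 0.550
```

carry_out([
  [[0,0,0,0,0,0.1,55],[0,0,0,0,0,0.1,55],[0,0,0,0,0,0.1,55]],
])

```text
clock: 15.25
tool_pos: [0.6141, 0.0543, 0.1904]
eef_rot: [0.805, 0.593, 0.0, -0.0]
contact_force: [0.3, -1.1, 0.4]
opening: 0.552
```

```bash
python3 -c "from h import *;rd()"
```

```text
t15.2 p [614.1  54.3 190.4] yaw 1.269 q7 -0.77 mm 48.6 F [ 0.3 -1.1  0.4] M [ 0.008 -0.097  0.007] tau7 0.798
```

carry_out([
  [[0,0,0,0,0,0.1,55]],
])

```text
clock: 15.35
tool_pos: [0.6141, 0.0543, 0.1904]
eef_rot: [0.834, 0.552, 0.0, -0.0]
contact_force: [0.3, -0.4, 0.3]
opening: 0.545
```

```bash
python3 -c "from h import *;rd()"
```

```text
t15.3 p [614.1  54.3 190.4] yaw 1.169 q7 -0.85 mm 48.0 F [ 0.3 -0.4  0.3] M [-0.046 -0.053 -0.043] tau7 0.792
```

carry_out([
  [[0,0,0,0,0,0.1,55],[0,0,0,0,0,0.1,55]],
])

```text
clock: 15.55
tool_pos: [0.614, 0.0544, 0.1904]
eef_rot: [0.885, 0.466, 0.0, -0.0]
contact_force: [-0.6, -1.0, 0.5]
opening: 0.551
```

Run:
```python
from h import *
rd()
t,s=load("top4"),load("side4"); s0=load("side0")
b=cv2.resize(s["pixels"][140:240,235:335],None,fx=4,fy=4,interpolation=cv2.INTER_CUBIC)
b0=cv2.resize(s0["pixels"][140:240,235:335],None,fx=4,fy=4,interpolation=cv2.INTER_CUBIC)
cv2.imwrite("pics/z4.png",np.hstack([b0,b])[:,:,::-1])
```

```text
t15.6 p [614.   54.4 190.4] yaw 0.969 q7 -1.00 mm 48.5 F [-0.6 -1.   0.5] M [-0.035 -0.048  0.04 ] tau7 0.784
```

View pics/z4.png

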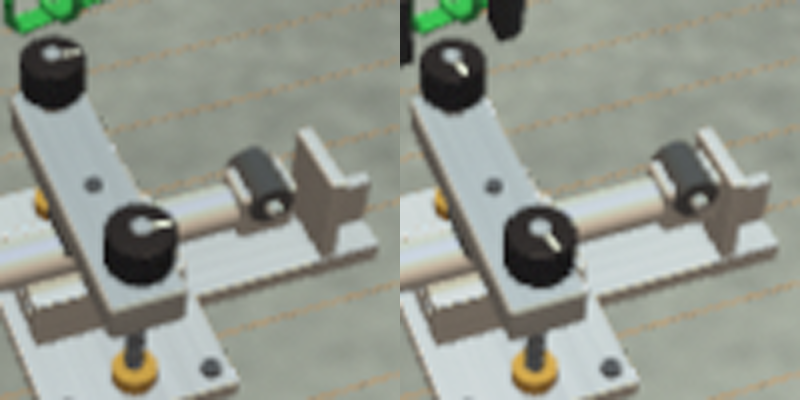

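The free-air run gives a clean reference: knob torque = 0.79 − tau7.
- **Running free (first left pass):** 0.242–0.247 N m.
- **Now:** 0.366 N m, which is 1.5 times free, or about 150 N.
- **Angle count:** contact came at about 1.0 rad summed over both knobs and we stand at 2.4 rad, so 1.4 × 110 ≈ 154 N, which agrees.

The last picture (before/after) shows both pointers turned by the same amount, 1.2 rad each. They are at about (460,68) and (548,238). The head is on the stop. I'll rise clear and hand in.

carry_out([
  [[0,0,-30,0,0,0,55],[0,0,-30,0,0,0,55],[0,0,0,0,0,0,55],[0,0,0,0,0,0,55]],
])

```text
clock: 15.95
tool_pos: [0.6142, 0.0543, 0.2509]
eef_rot: [0.884, 0.468, 0.001, 0.0]
contact_force: [-0.2, -1.3, 0.8]
opening: 0.553
```

Run:
```python
from h import *
from plant import ticket
rd(); print(ticket.finish_job())
```

```text
t15.9 p [614.2  54.3 250.9] yaw 0.974 q7 -0.97 mm 48.6 F [-0.2 -1.3  0.8] M [-0.067 -0.059 -0.018] tau7 -0.001
the job is handed in; nothing more can be done
None
```

The post is home against the stop, the bar is clamped on it at an estimated 150 N, and the job was handed in at about 16 s with the arm clear. The hand-in reported no verdict.

- **Post:** I pushed it about 14 mm. It then stopped moving while the push force rose from 5 to 12 N, and the later picture shows the head on the stop.
- **Winding:** The turns were left 0.6 rad, right 1.2 rad, left 0.6 rad. By my turn count neither end led the other by more than about 1 mm, on top of the bar's unknown starting tilt of up to 1 mm.
- **Clamping force:** Joint 7 put the knob torque at 0.366 N m, against 0.244 N m running free, a ratio of 1.5 and about 150 N. Counting turns since contact gives about 154 N. The noisier wrist moment (about 0.29 against 0.20 N m) suggests nearer 120 N. All three are within 100–200 N.
- **Level:** Both knobs turned the same 1.2 rad, so the bar should be within its starting 1 mm. I did not measure the level directly.
- **Other things on the board:** The arm never went near them, but I did not re-measure their positions at the end.

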